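Press the cap home on a digestion vessel with a star-handle capping press

ROBOT

A 6-joint arm with a two-finger parallel gripper is mounted at the origin on a cart in front of the work surface, level with it; the furniture and walls round the work are solid. World frame = base frame: x ahead of the robot, y to its left, z up, the work surface at z = 0. Lengths are in m, angles in degrees, forces in N, time in s.
With the tool pointing down it reaches from about 0.4 to 0.825 m from the base axis. Payload 7 kg.
Tool frame: the origin (TCP) lies at the centre of the arm's flange, where the gripper is bolted on; the fingertips stand 178 mm ahead of it and the grasp point (between the pads) lies 159 mm ahead of it (tip_reach is the distance from the TCP to the fingertips, in m); z points along the fingers, y is the line along which they close (so a half turn about z gives the same grasp; the last joint's range is limited). The gripper opens to 88 mm and grips with 3 to 60 N. Pads are 19 mm wide; open, the fingers measure 130 mm over their backs; the gripper's body (78 mm by 193 mm) begins 47 mm behind the grasp point.
Start: joints at [86.923, 20.546, 0.682, 0, -70.136, -16.507], TCP at [0.226, 0.636, 0.405] pointing down, gripper open.
Joint ranges: [-176.03, 176.03], [-82.01, 121.73], [-58.28, 71.71], [-173.87, 95.51], [-174.79, -0.11], [-173.66, 173.66]. Speed limits (degrees/s): [136.94, 136.94, 172.46, 180, 180, 180].

INTERFACE

Orientations are given as [roll, pitch, yaw] about the fixed x, y, z axes, in that order (R = Rz(yaw) Ry(pitch) Rx(roll)).
In Python, from plant import * gives the robot as it stands.
- The arm moves only by the shell command python3 -m handwheel 'ROWS'. ROWS is JSON, a list of rows, each a list of 7 numbers: the opening, from -1 (shut) to 1 (fully open), then the shift along the tool's x, y, z as a fraction of full scale, then the turn, a rotation vector about the tool's x, y, z as a fraction of full scale. A call has 1 to 5 rows; each row shifts and turns the commanded pose from where the row before left it, along the tool's axes as they then stand; what a row does not reach is not made up. Full scale, the value 1, is 0.025 m for a shift and 6 degrees for a turn. A row lasts 1/8 s, in which the tool goes at most 62.5 mm and 10.7 degrees, less where a joint would pass 70% of its speed; a pose out of reach is approached as far as the arm can. A call with a number of a shift or a turn outside -1 to 1 is refused whole. A call with a gripper value outside its range is refused whole. The fingers move at their own pace and stop on an object; the grip force is fixed at half the most. Time passes only in rows, so rows that do not move let the fingers close. It gives the time, the measured TCP pose, the force, the opening and the grip force at its end, in the units of the state.
- get_obs(): the state, without advancing time (a new reading comes with each control period).
- snapshot(name): name is "scene" or "top" or "wrist"; returns a dict with "color" (384x512x3 uint8, red, green, blue), "fx", "fy", "cx", "cy" (pixels), "R" (3x3) and "t" (3): a world point X has camera coordinates R X + t; the wrist camera has in their place "tool_from_camera" (4x4, takes a point from camera to tool coordinates, whose origin is the TCP and whose axes are the flange's). Camera axes: x right, y down, z forward; pixel columns grow to the right and rows downward; lengths in m; the calibration is good to about 2 mm. A picture is of the moment at which its call begins: read the wrist's pose just before it. There is no depth.
- close_job(): hands the job in; it is judged then, once.
The state is a dict: "clock": time; "joint_pos": joint angles; "qvel": joint speeds; "tau": joint torques, N m; "tool_pos": TCP position; "orientation": TCP orientation; "force": force on the tool from outside, world axes, zero at the start; "moment": the same for the moment, N m; "opening": finger opening in m; "gripper_force": force on a finger pad.
Only numpy, scipy, OpenCV 4.12 (cv2) and the standard library are available. Lean on these libraries where they do the work, as an engineer would, in place of code of your own. Each camera call takes 0.05 s, during which the arm holds its last target. There are 200 camera calls.

TASK

Cap the white digestion vessel that stands in the drawn-out carriage of the small blue bench press: push the carriage fully home under the ram by its front knob, without handling the vessel, then wind the ram down by pushing the spokes of the star handle round one after another until the blue cap bottoms on the vessel and you feel a firm seating load of about 110 N under the ram (never more than 160 N, which would crush the seal). Then wind the handle back until the ram stands in the upper half of its travel, leaving the carriage home and the things round the press undisturbed.

Things in the scene. Friction and masses are not known exactly. Their poses are not given: they have to be found in the camera images.
- press: Small blue cast bench press, fixed: base 215 x 130 mm, column at the rear, head (130 x 76 mm, 170 to 246 mm high) over the base; the raised ram stands up to 302 mm. Origin: under the base, below the vertical ram; x points from the open front to the rear column, y to the left, z up. The star handle is on its right (-y) side.
- hub (a point): Point on the star handle's axis in the plane of its spokes: x 22, y -85, z 205 mm in the press's frame. The axis is level, along the press's y; the spokes turn in a plane parallel to the press's x and z, 47 mm out from the head's side face. Hub 38 mm across.
- handle (a joint): Angle of the star handle, rad, 0 to 4.4. At 0 its four spokes point to the press's front (-x), up, rear and down. It grows as the front spoke goes down and the top spoke comes over to the front; the ram then goes down, 10 mm per rad. Friction of 0.18 N m either way holds it where it is left, under load too, so a push at rest can read up to 0.18 N m more or less.
- ram: Square steel ram (22 mm, 1.2 kg) with a black pressing foot (38 mm across) screwed in below; its z in the press's frame is 0 fully up, -44 mm at the end of its travel. Load under the foot in N while winding down = (moment on the handle in N m - 0.18) / 0.010 + 12. The foot's setting is not measured: with the ram up its face is 146 to 154 mm above the press's origin.
- carriage (a joint): Travel of the aluminium carriage in the guides on the base, m: 0 is drawn out to the front, 0.065 is home at its stop, with the vessel under the ram. Slides to the press's +x against 4 N of friction and stays where it is left.
- carriage_knob (a point): Centre of the black cap of the upright knob on the carriage's front tongue: a post, 18 mm thick from 39 to 67 mm high, with a head 24 mm across from 67 to 82 mm high; this point is 75 mm high and 112 mm in front of the vessel's axis. Push it from its front.
- vessel: White thick-walled digestion vessel, 50 mm across (52 mm at the collar), 62 mm high to its rim, 0.35 kg, standing loose in the nest ring of the carriage (inner diameter 54 mm, 18 mm deep). Origin: centre of its underside, which is 40 mm above the base's underside; z up.
- cap (a joint): How far the blue press-on cap (48 mm across, 12 mm thick) is on, m: near 0 it is only started, its top 82 mm above the vessel's underside; at 0.008 it has bottomed, its top at 74 mm. It goes on against about 40 N and stays where it is left; when it bottoms the load climbs steeply.
- done_1: Capped white vessel with blue cap, 52 mm across, 74 mm high, standing on the worktop to the left of the press. Origin: centre of its underside. Not to be disturbed.
- done_2: Another capped vessel like done_1. Not to be disturbed.
- beaker: Glass beaker, 72 mm across, 92 mm high, standing to the right of the press. Origin: centre of its underside. Not to be disturbed.
- buffer_bottle: White round bottle with blue cap, 66 mm across, 121 mm high, standing to the right of the press. Origin: centre of its underside. Not to be disturbed.
- spoke_end (a point): Centre of the ball knob (25 mm across) of one of the four spokes, 105 mm from the hub's axis: the spoke that points level to the press's front (-x) when the handle's angle is 0. The spokes are round steel bars 10 mm thick, 90 degrees apart, all alike.
There are look-alikes about, which are no part of the job. What is shaped like the vessel but pink or yellow is not meant.

How it is judged (in metres and radians):
On the way, in this order (a step that is already met when the one before it is completed fails the run):
1. the carriage is pushed fully home (within 2 mm of its stop) (value of joint carriage above 0.063 m), for 0.2 s.
2. the cap has bottomed (within 0.7 mm) and the ram bears on it with more than 80 N, the carriage home (value of joint cap above 0.0073 m and contact force between ram and vessel above 80 N and value of joint carriage above 0.063 m), for 0.2 s.
At the end, for the whole second after the job is handed in: The cap is bottomed on the vessel within 0.7 mm, the ram stands in the upper half of its travel (less than 22 mm down), the carriage is home within 2 mm, and the vessel stands upright in its nest (tilt under 0.08 rad, no more than 4 mm off the nest's floor) (value of joint cap above 0.0073 m and z of ram in the frame of press above -0.022 m and value of joint carriage above 0.063 m and angle between vessel's own z axis and vertical below 0.08 rad and z of vessel in the frame of press below 0.044 m); the robot touches nothing.
It fails at once if the ram bears on the vessel with more than 160 N (contact force between ram and vessel above 160 N).
It fails at once if the robot touches the vessel or its cap with more than 5 N (contact force between any of the fingers, the arm and vessel above 5 N).
It fails at once if a thing beside the press is moved more than 20 mm (distance of any of done_1, done_2, beaker, buffer_bottle from where it was at the start of the episode above 0.02 m).
It also fails if it takes over 72 s, if anything falls off the work surface, if the arm or the gripper's body presses on something with over 40 N, if the wrist force passes 120 N, or if a joint passes its speed limit or range.

## Working session

There is one attempt and no reset: what is moved stays moved. The work goes in short steps, Python scripts to look and compute and a shell command to move; the robot and the scene stay as the last step left them, time stands still between calls to the robot, and variables do not carry over. Pictures are saved under pics/ and viewed, at most 10 in all, crops included, and the job is handed in when it is done.

```bash
ls; mkdir -p pics; python3 - <<'E'
from plant import *
import cv2
o=get_obs();print(o)
for n in("scene","top"):
    s=snapshot(n);cv2.imwrite(f"pics/{n}0.png",s["color"][:,:,::-1])
    print(n,s["fx"],s["fy"],s["cx"],s["cy"],s["R"],s["t"])
a=cv2.imread("pics/scene0.png");b=cv2.imread("pics/top0.png")
import numpy as np
E
```

```text
pics
{'clock': 0.0, 'joint_pos': array([ 8.69252650e+01,  2.05918884e+01,  6.35086552e-01, -2.10195473e-02,
       -7.01352356e+01, -1.65073026e+01]), 'qvel': array([ 0.0468953 ,  0.00917162, -0.09917194, -0.03269578,  0.06195486,
       -0.05496411]), 'tau': array([ 1.22572428e-04, -5.82719564e+01,  2.93043441e+01,  6.99671432e+00,
        6.76073789e-03, -1.74824168e-04]), 'tool_pos': array([0.22615931, 0.63578837, 0.40372447]), 'orientation': array([ 1.79906141e+02, -7.20863037e-03, -1.95891900e+01]), 'force': array([-0.5836922 , -0.62794603, -0.3978989 ]), 'moment': array([ 0.01138511, -0.00931127, -0.01987823]), 'gripper_force': 0.0, 'opening': 0.0875896136642839}
scene 372.64737206784287 372.64737206784287 257.5864740743145 187.75431116562558 [[ 0.75371848 -0.65719222  0.00261583]
 [-0.4610577  -0.5316044  -0.71050866]
 [ 0.46833135  0.53431746 -0.70368359]] [-0.39982499  0.368494    0.88455012]
top 412.9108078296085 412.9108078296085 255.77555021054673 188.40229265279933 [[-0.01696255 -0.99979777 -0.01080201]
 [-0.99272874  0.01812832 -0.11900005]
 [ 0.11917181  0.00870492 -0.99283549]] [0.06956505 0.55929215 1.40534058]
```

View pics/scene0.png

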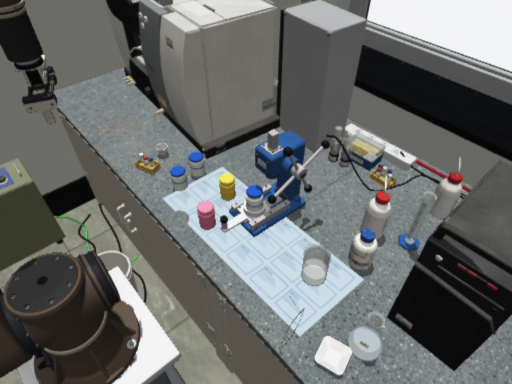

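View pics/top0.png

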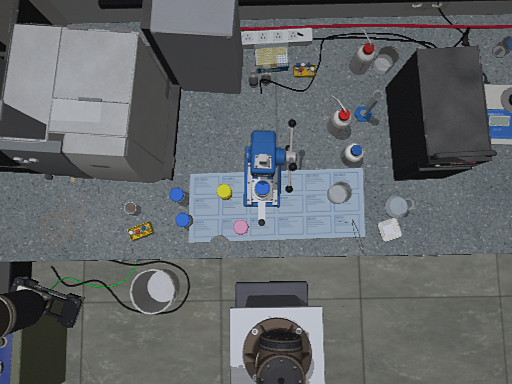

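The scene view shows the press with its knob at about (224,222) and the star handle at about (300,165). The top view shows the knob at (261,222), the blue cap at (262,188) and two spoke ends at (292,123) and (289,189). I'll zoom in on both.

```bash
python3 - <<'E'
import cv2,numpy as np
a=cv2.imread("pics/scene0.png")[115:245,205:355];b=cv2.imread("pics/top0.png")[105:235,225:375]
f=lambda i:cv2.resize(i,None,fx=4,fy=4,interpolation=cv2.INTER_CUBIC)
c=np.hstack([cv2.resize(a,(400,347),interpolation=cv2.INTER_CUBIC),cv2.resize(b[:,:150],(400,347),interpolation=cv2.INTER_CUBIC)])
cv2.imwrite("pics/crop0.png",c)
E
```

```text
(no output)
```

View pics/crop0.png

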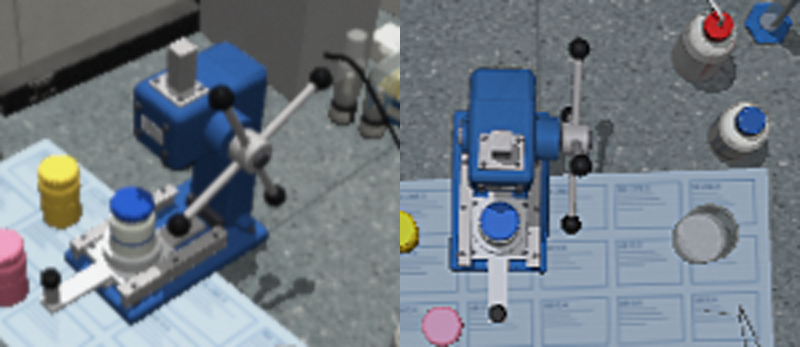

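```bash
cat > geo.py <<'E'
import numpy as np
from scipy.optimize import least_squares
from scipy.spatial.transform import Rotation as Ro
S=dict(f=372.647,c=(257.586,187.754),R=np.array([[0.75371848,-0.65719222,0.00261583],[-0.4610577,-0.5316044,-0.71050866],[0.46833135,0.53431746,-0.70368359]]),t=np.array([-0.39982499,0.368494,0.88455012]))
T=dict(f=412.911,c=(255.776,188.402),R=np.array([[-0.01696255,-0.99979777,-0.01080201],[-0.99272874,0.01812832,-0.11900005],[0.11917181,0.00870492,-0.99283549]]),t=np.array([0.06956505,0.55929215,1.40534058]))
def proj(c,X):
    p=X@c["R"].T+c["t"];return p[:,:2]/p[:,2:]*c["f"]+np.array(c["c"])
def W(p,P):
    c,s=np.cos(p[2]),np.sin(p[2]);P=np.atleast_2d(P)
    return np.c_[p[0]+c*P[:,0]-s*P[:,1],p[1]+s*P[:,0]+c*P[:,1],P[:,2]]
def ball(th,k,r=.105): # k=0 front,1 top,2 rear,3 bottom
    # front dir(-x) at 0, goes down with th ; top comes to the front
    a=th-k*np.pi/2
    return np.array([.022-r*np.cos(a),-.085,.205-r*np.sin(a)])
E
python3 - <<'E'
from geo import *
s=np.array([[272.1,199.4],[287.9,151.4],[325,143.9],[308.1,188.1],[223.8,219.3],[254.1,191.1]])
t=np.array([[289.1,189],[292.9,166.5],[292.1,123],[287.6,147],[261.4,222.4],[262.5,188.6]])
def mod(p):
    P=np.array([ball(p[3],k) for k in range(4)]+[[-.177+p[4],0,.078],[-.065+p[4],0,.122]]);return W(p,P)
def res(p):
    X=mod(p);return np.r_[(proj(S,X)-s).ravel(),(proj(T,X)-t).ravel()]
for th in(0,.5,-.5):
    r=least_squares(res,[.6,0,0,th,0],loss="soft_l1");print(r.x,r.cost);
print(np.round(r.fun.reshape(-1,2),1));print(mod(r.x).round(3)); print(W(r.x,[.022,-.085,.205]))
E
```

```text
[ 0.61684119  0.03602057 -0.02944356  0.47253695 -0.001777  ] 2.1235242407162502
[ 0.61684119  0.03602057 -0.02944356  0.47253694 -0.001777  ] 2.1235242407171313
[ 0.61684119  0.03602057 -0.02944356  0.47253695 -0.001777  ] 2.1235242407163
[[ 0.5  0. ]
 [ 0.4  0.3]
 [ 0.2  0.1]
 [ 0.2 -0. ]
 [-0.2 -0.1]
 [ 0.1 -0.6]
 [-0.2 -0.3]
 [-0.5  0.4]
 [-0.8  0.1]
 [ 0.5  1.2]
 [ 0.4  0.6]
 [-0.3 -0.4]]
[[ 0.543 -0.047  0.157]
 [ 0.589 -0.048  0.298]
 [ 0.73  -0.052  0.253]
 [ 0.684 -0.051  0.112]
 [ 0.438  0.041  0.078]
 [ 0.55   0.038  0.122]]
[[ 0.63632932 -0.04959026  0.205     ]]
```

The crops match the fitted model to better than about 1 px. The press is at (0.617, 0.036) with yaw -1.7°, the handle is at about 0.47 rad and the carriage is at 0. I'm now moving the tool in front of the knob, starting by turning it to the press's yaw.

```bash
cat > plan.py <<'E'
# usage: tgt(tip xyz world, tilt deg) -> shift in tool units, turn in units, from the measured pose
from plant import *
from geo import *
P0=[.6168,.0360,-.0294]
def Rt(tilt): return Ro.from_euler('z',P0[2]).as_matrix()@np.diag([1.,-1,-1])@Ro.from_euler('y',tilt,degrees=True).as_matrix()
def st():
    o=get_obs();R=Ro.from_euler('xyz',o["orientation"],degrees=True).as_matrix();return o,R,o["tool_pos"]+R[:,2]*.178
def tgt(tip,tilt):
    o,R,now=st();G=Rt(tilt)
    print("clk %.2f tip"%o["clock"],now.round(4),"rpy",o["orientation"].round(1),"F",o["force"].round(1),
     "\n shift(turn last)",(R.T@(tip-G[:,2]*.178-o["tool_pos"])/.025).round(2),"shift(turn first)",(G.T@(tip-G[:,2]*.178-o["tool_pos"])/.025).round(2),"turn",(Ro.from_matrix(R.T@G).as_rotvec(degrees=True)/6).round(2))
E
python3 -m handwheel '[[-1,0,0,0,0,0,-1],[-1,0,0,0,0,0,-1],[-1,0,0,0,0,0,-0.98],[-1,0.3,0.94,0,0,0,0],[-1,0.3,0.94,0,0,0,0]]'
python3 -m handwheel '[[-1,0.3,0.94,0,0,0,0],[-1,0.3,0.94,0,0,0,0],[-1,0.3,0.94,0,0,0,0],[-1,0.3,0.94,0,0,0,0],[-1,0.3,0.94,0,0,0,0]]'
python3 -m handwheel '[[-1,0.3,0.94,0,0,0,0],[-1,0.3,0.94,0,0,0,0],[-1,0.3,0.94,0,0,0,0],[-1,0.3,0.94,0,0,0,0],[-1,0.3,0.94,0,0,0,0]]'
python3 -m handwheel '[[-1,0.3,0.94,0,0,0,0],[-1,0.3,0.94,0,0,0,0],[-1,0.3,0.94,0,0,0,0],[-1,0.3,0.94,0,0,0,0],[-1,0.3,0.94,0,0,0,0]]'
python3 -c "
from plan import *
tgt(np.array([.405,.042,.15]),10)"
```

```text
clock: 0.72
tool_pos: [0.2398, 0.588, 0.4038]
orientation: [179.9, 0.0, -1.7]
force: [0.3, -0.6, 0.3]
opening: 0.0432
gripper_force: 0.0
clock: 1.35
tool_pos: [0.2741, 0.4687, 0.4045]
orientation: [180.0, 0.0, -1.7]
force: [0.4, -0.4, 0.9]
opening: 0.0007
gripper_force: 0.0
clock: 1.98
tool_pos: [0.3082, 0.3498, 0.4047]
orientation: [-180.0, -0.0, -1.7]
force: [0.0, 0.6, -0.0]
opening: 0.0008
gripper_force: 0.0
clock: 2.6
tool_pos: [0.3421, 0.2312, 0.4047]
orientation: [-180.0, -0.0, -1.7]
force: [0.5, 1.2, 0.4]
opening: 0.0003
gripper_force: 0.0
clk 2.60 tip [0.3421 0.2312 0.2267] rpy [-180.    -0.    -1.7] F [0.5 1.2 0.4] 
 shift(turn last) [1.5  7.49 3.18] shift(turn first) [0.93 7.49 3.39] turn [-0.    1.67 -0.  ]
```

```bash
python3 -m handwheel '[[-1,0.19,0.94,0.2,0,0,0],[-1,0.19,0.94,0.2,0,0,0],[-1,0.19,0.94,0.2,0,0,0],[-1,0.19,0.94,0.2,0,0,0],[-1,0.19,0.94,0.2,0,0,0]]'
python3 -m handwheel '[[-1,0.19,0.94,0.5,0,0,0],[-1,0.19,0.94,0.5,0,0,0],[-1,0.19,0.91,0.6,0,0,0],[-1,0,0,0.58,0,0.83,0],[-1,0,0,0,0,0.84,0]]'
python3 -c "
from plan import *
tgt(np.array([.405,.0415,.062]),10);s=snapshot('wrist')
import cv2;cv2.imwrite('pics/w1.png',s['color'][:,:,::-1])"
```

```text
clock: 3.22
tool_pos: [0.362, 0.1131, 0.3796]
orientation: [-180.0, -0.0, -1.7]
force: [-0.0, -0.5, 0.8]
opening: 0.0003
gripper_force: 0.0
clock: 3.85
tool_pos: [0.374, 0.0433, 0.3242]
orientation: [179.9, -10.1, -1.8]
force: [0.3, -0.3, 0.1]
opening: 0.0006
gripper_force: 0.0
clk 3.85 tip [0.4051 0.0422 0.149 ] rpy [179.9 -10.1  -1.8] F [ 0.3 -0.3  0.1] 
 shift(turn last) [-0.6   0.03  3.43] shift(turn first) [-0.6   0.04  3.43] turn [ 0.01 -0.01 -0.02]
```

View pics/w1.png

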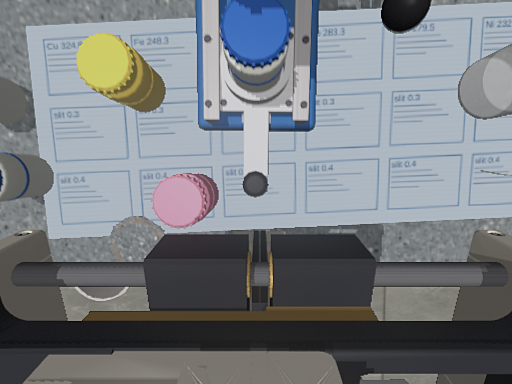

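The wrist view shows the knob at (255,184), lined up with the fingers at about x=260. The pink look-alike at (185,200) is clear to the left. I'm lowering the tool and then pushing.

```bash
python3 -m handwheel '[[-1,-0.3,0.02,0.86,0,0,0],[-1,-0.3,0.01,0.86,0,0,0],[-1,0,0,0.86,0,0,0],[-1,0,0,0.85,0,0,0],[-1,0,0,0,0,0,0]]'
python3 -m handwheel '[[-1,0.35,0.01,0.06,0,0,0],[-1,0.35,0.01,0.06,0,0,0],[-1,0.35,0.01,0.06,0,0,0],[-1,0.35,0.01,0.06,0,0,0],[-1,0.35,0.01,0.06,0,0,0]]'
python3 -c "
from plan import *
tgt(np.array([.482,.0393,.062]),10)"
```

```text
clock: 4.53
tool_pos: [0.3741, 0.0429, 0.2372]
orientation: [179.8, -9.8, -1.7]
force: [0.5, -0.4, 0.4]
opening: 0.0003
gripper_force: 0.0
clock: 5.15
tool_pos: [0.4195, 0.0414, 0.2386]
orientation: [-180.0, -10.1, -1.7]
force: [-4.7, 2.9, 2.2]
opening: 0.0004
gripper_force: 2.5
clk 5.15 tip [0.4506 0.0405 0.0633] rpy [-180.   -10.1   -1.7] F [-4.7  2.9  2.2] 
 shift(turn last) [1.24 0.01 0.27] shift(turn first) [1.24 0.01 0.27] turn [-0.   -0.01 -0.  ]
```

Pushing at about 5 N, as expected. I'll carry on to the stop in gentle steps.

```bash
python3 -m handwheel '[[-1,0.3,0.01,0.06,0,0,0],[-1,0.3,0.01,0.06,0,0,0],[-1,0.3,0.01,0.06,0,0,0],[-1,0.2,0,0.04,0,0,0],[-1,0.1,0,0.02,0,0,0]]'
python3 -m handwheel '[[-1,0.1,0,0.02,0,0,0],[-1,0,0,0,0,0,0]]'
python3 -c "
from plan import *
tgt(np.array([.487,.0393,.062]),10)"
```

```text
clock: 5.78
tool_pos: [0.4494, 0.0393, 0.2375]
orientation: [180.0, -10.0, -1.7]
force: [-3.9, 1.2, 1.9]
opening: 0.0002
gripper_force: 1.9
clock: 6.02
tool_pos: [0.4519, 0.0394, 0.2376]
orientation: [180.0, -10.0, -1.7]
force: [-2.3, -0.6, 0.4]
opening: 0.0003
gripper_force: 0.9
clk 6.03 tip [0.4828 0.0384 0.0623] rpy [180.  -10.   -1.7] F [-2.3 -0.6  0.4] 
 shift(turn last) [ 0.16 -0.04  0.04] shift(turn first) [ 0.16 -0.04  0.04] turn [ 0. -0. -0.]
```

```bash
python3 -m handwheel '[[-1,0.1,0,0.02,0,0,0],[-1,0.1,0,0.02,0,0,0],[-1,0.1,0,0.02,0,0,0],[-1,0,0,0,0,0,0]]'
python3 -c "
from plan import *
tgt(np.array([.487,.0393,.062]),10)"
```

```text
clock: 6.52
tool_pos: [0.4554, 0.0377, 0.2354]
orientation: [179.8, -9.5, -1.8]
force: [-26.9, 9.1, 9.7]
opening: 0.0004
gripper_force: 12.8
clk 6.53 tip [0.4848 0.0361 0.0598] rpy [179.8  -9.5  -1.8] F [-26.9   9.1   9.7] 
 shift(turn last) [ 0.04 -0.1  -0.07] shift(turn first) [ 0.04 -0.1  -0.07] turn [ 0.04  0.08 -0.01]
```

The carriage is at its stop: the force jumped to 27 N at the predicted position. Next I retreat, rise and go behind the top spoke of the star handle.

```bash
cat >> plan.py <<'E'
def T(a,r,d,tilt=25,back=0,side=1):
    "tip target: finger on trailing (side=1) / leading (-1) side of the spoke at angle a deg, r from hub, d off its axis"
    a=np.radians(a);t=np.radians(tilt);u=np.array([-np.cos(a),-np.sin(a)]);n=side*np.array([-np.sin(a),np.cos(a)])
    C=np.array([.022,.205])+r*u+d*n+(.010-back)*np.array([np.sin(t),-np.cos(t)])
    tgt(W(P0,[C[0],-.085,C[1]])[0],tilt)
def feel():
    "moment on the handle from the wrist force, tip taken at the finger 10 mm from its end"
    o,R,tip=st();c=tip-.010*R[:,2];h=W(P0,[.022,-.085,.205])[0];e=np.array([np.sin(P0[2]),-np.cos(P0[2]),0])
    r=c-h;ax=np.array([-np.sin(P0[2]),np.cos(P0[2]),0]);f=-o["force"]
    m=np.cross(r,f)@-ax
    px=r@np.array([np.cos(P0[2]),np.sin(P0[2]),0]);print("clk %.2f finger r %.1f mm ang %.1f y off %.1f M %.2f N m F %s"%(o["clock"],1e3*np.hypot(px,r[2]),np.degrees(np.arctan2(-r[2],-px)),1e3*r@ax,m,o["force"].round(1)))
E
python3 -m handwheel '[[-1,-0.6,0,-0.1,0,0,0],[-1,-0.6,0,-0.1,0,0,0],[-1,0.17,0.2,-0.98,0,0,0],[-1,0.17,0.2,-0.98,0,0,0],[-1,0.17,0.2,-0.98,0,0,0]]'
python3 -m handwheel '[[-1,0.17,0.3,-0.98,0,0,0],[-1,0.17,0.3,-0.98,0,0,0],[-1,0.17,0.3,-0.98,0,0,0],[-1,0.17,0.3,-0.98,0,0,0],[-1,0.17,0.3,-0.98,0,0,0]]'
python3 -m handwheel '[[-1,0.17,0.3,-0.98,0,0,0],[-1,0.17,0.3,-0.98,0,0,0],[-1,0.17,0.3,-0.98,0,0.8,0],[-1,0,0.3,0,0,0.8,0],[-1,0,0,0,0,0.9,0]]'
python3 -c "
from plan import *
T(-63,.07,.04,25,.12);T(-63,.07,.04,25,0)"
```

```text
clock: 7.15
tool_pos: [0.4281, 0.0252, 0.313]
orientation: [-179.9, -10.1, -1.7]
force: [-0.2, -0.1, -0.0]
opening: 0.0006
gripper_force: 0.0
clock: 7.78
tool_pos: [0.4264, -0.0126, 0.4373]
orientation: [-180.0, -10.1, -1.7]
force: [0.2, 0.6, 0.3]
opening: 0.0003
gripper_force: 0.0
clock: 8.4
tool_pos: [0.4254, -0.0426, 0.5114]
orientation: [-179.9, -25.3, -1.8]
force: [0.1, -0.2, -0.5]
opening: 0.0005
gripper_force: 0.0
clk 8.40 tip [ 0.5015 -0.0446  0.3505] rpy [-179.9  -25.3   -1.8] F [ 0.1 -0.2 -0.5] 
 shift(turn last) [3.97 0.03 0.32] shift(turn first) [3.97 0.03 0.3 ] turn [-0.01 -0.05 -0.01]
clk 8.40 tip [ 0.5015 -0.0446  0.3505] rpy [-179.9  -25.3   -1.8] F [ 0.1 -0.2 -0.5] 
 shift(turn last) [3.94 0.03 5.12] shift(turn first) [3.97 0.03 5.1 ] turn [-0.01 -0.05 -0.01]
```

```bash
python3 -m handwheel '[[-1,0.99,0,0,0,0,0],[-1,0.99,0.03,0,0,0,0],[-1,0.99,0,0,0,0,0],[-1,0.99,0,0.1,0,0,0],[-1,0,0,0.9,0,-0.05,0]]'
python3 -m handwheel '[[-1,0,0,0.9,0,0,0],[-1,0,0,0.9,0,0,0],[-1,0,0,0.9,0,0,0],[-1,0,0,0.9,0,0,0],[-1,0,0,0.4,0,0,0]]'
python3 -c "
from plan import *
import cv2;a=snapshot('scene')['color'][90:220,215:365,::-1];b=snapshot('top')['color'][80:210,225:375,::-1]
cv2.imwrite('pics/c2.png',np.hstack([cv2.resize(i,(400,347),interpolation=cv2.INTER_CUBIC) for i in(a,b)]))
feel();T(-63,.07,.0215);T(-60,.07,.02);T(-50,.07,.0145);T(-35,.075,.0145);T(-20,.08,.0145);T(-5,.08,.0145);T(10,.08,.0145);T(25,.08,.0145);T(35,.08,.0145)"
```

```text
clock: 9.02
tool_pos: [0.5271, -0.0458, 0.5319]
orientation: [-179.9, -25.0, -1.7]
force: [-0.5, -0.6, -1.3]
opening: 0.0006
gripper_force: 0.0
clock: 9.65
tool_pos: [0.5676, -0.0472, 0.4381]
orientation: [180.0, -24.7, -1.7]
force: [0.8, 0.4, -0.2]
opening: 0.0004
gripper_force: 0.0
clk 9.75 finger r 80.6 mm ang -91.0 y off 0.3 M 0.01 N m F [ 0.2 -0.1  0.4]
clk 9.75 tip [ 0.6419 -0.0495  0.2765] rpy [180.  -24.7  -1.7] F [ 0.2 -0.1  0.4] 
 shift(turn last) [-0.69  0.02  0.08] shift(turn first) [-0.69  0.02  0.07] turn [ 0.    0.06 -0.  ]
clk 9.75 tip [ 0.6419 -0.0495  0.2765] rpy [180.  -24.7  -1.7] F [ 0.2 -0.1  0.4] 
 shift(turn last) [-0.9   0.02  0.05] shift(turn first) [-0.9   0.02  0.04] turn [ 0.    0.06 -0.  ]
clk 9.75 tip [ 0.6419 -0.0495  0.2765] rpy [180.  -24.7  -1.7] F [ 0.2 -0.1  0.4] 
 shift(turn last) [-1.62  0.02  0.05] shift(turn first) [-1.62  0.02  0.04] turn [ 0.    0.06 -0.  ]
clk 9.75 tip [ 0.6419 -0.0495  0.2765] rpy [180.  -24.7  -1.7] F [ 0.2 -0.1  0.4] 
 shift(turn last) [-2.45  0.02  0.03] shift(turn first) [-2.45  0.02  0.01] turn [ 0.    0.06 -0.  ]
clk
[... 216 characters left out ...]
65] rpy [180.  -24.7  -1.7] F [ 0.2 -0.1  0.4] 
 shift(turn last) [-3.93  0.02  0.82] shift(turn first) [-3.94  0.02  0.8 ] turn [ 0.    0.06 -0.  ]
clk 9.75 tip [ 0.6419 -0.0495  0.2765] rpy [180.  -24.7  -1.7] F [ 0.2 -0.1  0.4] 
 shift(turn last) [-4.39  0.02  1.54] shift(turn first) [-4.39  0.02  1.51] turn [ 0.    0.06 -0.  ]
clk 9.75 tip [ 0.6419 -0.0495  0.2765] rpy [180.  -24.7  -1.7] F [ 0.2 -0.1  0.4] 
 shift(turn last) [-4.64  0.02  2.35] shift(turn first) [-4.65  0.02  2.32] turn [ 0.    0.06 -0.  ]
clk 9.75 tip [ 0.6419 -0.0495  0.2765] rpy [180.  -24.7  -1.7] F [ 0.2 -0.1  0.4] 
 shift(turn last) [-4.69  0.01  2.91] shift(turn first) [-4.71  0.02  2.88] turn [ 0.    0.06 -0.  ]
```

View pics/c2.png

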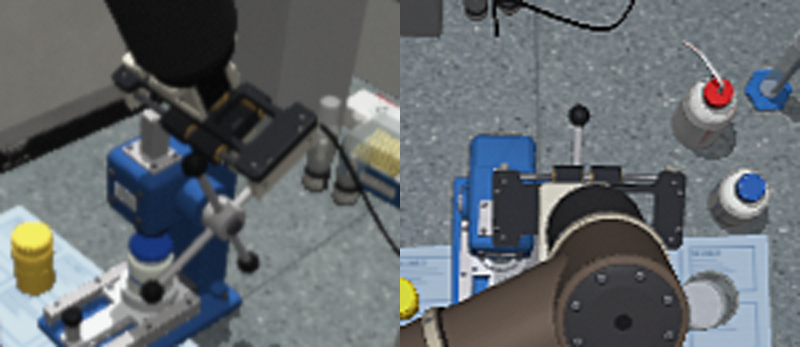

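The pictures show the closed fingers behind the top spoke, the carriage home with the vessel under the head, and nothing disturbed. I'm starting the first winding stroke.

```bash
python3 -m handwheel '[[-1,-0.45,0.02,0.02,0,0,0],[-1,-0.45,0,0.02,0,0,0],[-1,-0.36,0,0,0,0,0],[-1,-0.36,0,0,0,0,0],[-1,-0.42,0,-0.01,0,0,0]]'
python3 -c "
from plan import *
feel()"
python3 -m handwheel '[[-1,-0.42,0,-0.01,0,0,0],[-1,-0.43,0,0.11,0,0,0],[-1,-0.43,0,0.11,0,0,0],[-1,-0.31,0,0.29,0,0,0],[-1,-0.31,0,0.29,0,0,0]]'
python3 -c "
from plan import *
feel();T(10,.08,.0145);T(25,.08,.0145);T(35,.08,.0145)"
```

```text
clock: 10.38
tool_pos: [0.5213, -0.0463, 0.4171]
orientation: [-180.0, -24.8, -1.7]
force: [1.7, 0.8, -0.4]
opening: 0.0
gripper_force: 0.5
clk 10.38 finger r 74.5 mm ang -53.1 y off -0.1 M 0.08 N m F [ 1.7  0.8 -0.4]
clock: 11.0
tool_pos: [0.4866, -0.0453, 0.3785]
orientation: [180.0, -24.7, -1.7]
force: [0.3, -0.8, 0.7]
opening: 0.0005
gripper_force: 0.4
clk 11.00 finger r 82.2 mm ang -14.7 y off -0.1 M 0.06 N m F [ 0.3 -0.8  0.7]
clk 11.00 tip [ 0.561  -0.0475  0.2168] rpy [180.  -24.7  -1.7] F [ 0.3 -0.8  0.7] 
 shift(turn last) [-0.44 -0.    0.72] shift(turn first) [-0.44 -0.    0.71] turn [ 0.    0.05 -0.  ]
clk 11.00 tip [ 0.561  -0.0475  0.2168] rpy [180.  -24.7  -1.7] F [ 0.3 -0.8  0.7] 
 shift(turn last) [-0.7  -0.    1.52] shift(turn first) [-0.7  -0.    1.52] turn [ 0.    0.05 -0.  ]
clk 11.00 tip [ 0.561  -0.0475  0.2168] rpy [180.  -24.7  -1.7] F [ 0.3 -0.8  0.7] 
 shift(turn last) [-0.75 -0.    2.09] shift(turn first) [-0.76 -0.    2.09] turn [ 0.    0.05 -0.  ]
```

```bash
python3 -m handwheel '[[-1,-0.22,0,0.36,0,0,0],[-1,-0.22,0,0.36,0,0,0],[-1,-0.13,0,0.4,0,0,0],[-1,-0.13,0,0.4,0,0,0],[-1,-0.06,0,0.57,0,0.05,0]]'
python3 -c "
from plan import *
feel();T(-55,.07,.045,25,.08);T(-55,.07,.045)"
```

```text
clock: 11.62
tool_pos: [0.4917, -0.0453, 0.3233]
orientation: [-180.0, -25.0, -1.7]
force: [-0.2, -0.4, 1.0]
opening: 0.0004
gripper_force: 0.5
clk 11.62 finger r 81.0 mm ang 24.8 y off 0.1 M 0.08 N m F [-0.2 -0.4  1. ]
clk 11.62 tip [ 0.567  -0.0475  0.162 ] rpy [-180.   -25.    -1.7] F [-0.2 -0.4  1. ] 
 shift(turn last) [ 4.54 -0.   -6.25] shift(turn first) [ 4.53  0.   -6.26] turn [-0.   -0.01 -0.  ]
clk 11.62 tip [ 0.567  -0.0475  0.162 ] rpy [-180.   -25.    -1.7] F [-0.2 -0.4  1. ] 
 shift(turn last) [ 4.53 -0.   -3.05] shift(turn first) [ 4.53  0.   -3.06] turn [-0.   -0.01 -0.  ]
```

```bash
python3 -m handwheel '[[-1,0,0,-0.8,0,0,0],[-1,0,0,-0.9,0,0,0],[-1,0,0,-0.9,0,0,0],[-1,0,0,-0.9,0,0,0],[-1,0,0,-0.9,0,0,0]]'
python3 -m handwheel '[[-1,0,0,-0.9,0,0,0],[-1,0,0,-0.95,0,0,0],[-1,0.9,0,0,0,0,0],[-1,0.9,0,0,0,0,0],[-1,0.9,0,0,0,0,0]]'
python3 -m handwheel '[[-1,0.9,0,0,0,0,0],[-1,0.9,0,0,0,0,0],[-1,0,0,0.8,0,0,0],[-1,0,0,0.8,0,0,0],[-1,0,0,0.8,0,0,0]]'
python3 -m handwheel '[[-1,0,0,0.75,0,0,0],[-1,0,0,0,0,0,0]]'
python3 -c "
from plan import *
feel()
for a in(-55,-45,-35,-20,-5,10,25,35):T(a,.08 if a>-40 else .075,.0145 if a>-50 else .02)" | grep -v clk\ .*tip
```

```text
clock: 12.25
tool_pos: [0.4447, -0.0442, 0.4234]
orientation: [180.0, -25.0, -1.7]
force: [0.1, -0.0, 0.2]
opening: 0.0004
gripper_force: 0.0
clock: 12.88
tool_pos: [0.4873, -0.0456, 0.4936]
orientation: [180.0, -25.0, -1.7]
force: [-0.2, -0.2, 0.5]
opening: 0.0007
gripper_force: 0.0
clock: 13.5
tool_pos: [0.5531, -0.0476, 0.457]
orientation: [180.0, -25.0, -1.7]
force: [-0.0, 0.4, 0.4]
opening: 0.0004
gripper_force: 0.0
clock: 13.75
tool_pos: [0.5606, -0.0479, 0.4392]
orientation: [179.9, -24.8, -1.7]
force: [-0.8, -0.5, 0.3]
opening: 0.0003
gripper_force: 0.0
clk 13.75 finger r 81.9 mm ang -86.3 y off -0.8 M -0.07 N m F [-0.8 -0.5  0.3]
 shift(turn last) [-0.95 -0.02 -0.04] shift(turn first) [-0.95 -0.02 -0.04] turn [ 0.02  0.04 -0.01]
 shift(turn last) [-1.7  -0.02  0.04] shift(turn first) [-1.7  -0.02  0.03] turn [ 0.02  0.04 -0.01]
 shift(turn last) [-2.31 -0.02 -0.  ] shift(turn first) [-2.31 -0.02 -0.01] turn [ 0.02  0.04 -0.01]
 shift(turn last) [-3.07 -0.02  0.39] shift(turn first) [-3.07 -0.02  0.38] turn [ 0.02  0.04 -0.01]
 shift(turn last) [-3.69 -0.02  0.96] shift(turn first) [-3.7  -0.02  0.95] turn [ 0.02  0.04 -0.01]
 shift(turn last) [-4.15 -0.02  1.68] shift(turn first) [-4.16 -0.02  1.66] turn [ 0.02  0.04 -0.01]
 shift(turn last) [-4.41 -0.02  2.49] shift(turn first) [-4.42 -0.02  2.47] turn [ 0.02  0.04 -0.01]
 shift(turn last) [-4.46 -0.02  3.05] shift(turn first) [-4.47 -0.02  3.03] turn [ 0.02  0.04 -0.01]
```

```bash
python3 -m handwheel '[[-1,-0.5,-0.02,0,0,0,0],[-1,-0.45,0,0,0,0,0],[-1,-0.4,0,0.02,0,0,0],[-1,-0.35,0,0.02,0,0,0],[-1,-0.3,0,-0.02,0,0,0]]' | tail -0
python3 -c "
from plan import *
feel()"
python3 -m handwheel '[[-1,-0.3,0,-0.02,0,0,0],[-1,-0.38,0,0.2,0,0,0],[-1,-0.38,0,0.2,0,0,0]]' |tail -0
python3 -c "
from plan import *
feel()"
python3 -m handwheel '[[-1,-0.21,0,0.19,0,0,0],[-1,-0.21,0,0.19,0,0,0],[-1,-0.2,0,0.19,0,0,0]]' |tail -0
python3 -c "
from plan import *
feel();T(10,.08,.0145);T(25,.08,.0145);T(35,.08,.0145)"
```

```text
clk 14.38 finger r 80.5 mm ang -51.5 y off 0.4 M 0.13 N m F [ 1.3 -0.8  0.9]
clk 14.75 finger r 81.5 mm ang -33.2 y off 1.0 M 0.60 N m F [ 6.6 -0.5  4.4]
clk 15.12 finger r 80.5 mm ang -17.4 y off 0.9 M 0.41 N m F [ 4.4 -0.4  4. ]
clk 15.12 tip [ 0.5638 -0.0466  0.22  ] rpy [-180.   -25.1   -1.7] F [ 4.4 -0.4  4. ] 
 shift(turn last) [-0.55  0.03  0.78] shift(turn first) [-0.55  0.03  0.78] turn [-0.01 -0.02  0.  ]
clk 15.12 tip [ 0.5638 -0.0466  0.22  ] rpy [-180.   -25.1   -1.7] F [ 4.4 -0.4  4. ] 
 shift(turn last) [-0.81  0.03  1.59] shift(turn first) [-0.8   0.03  1.59] turn [-0.01 -0.02  0.  ]
clk 15.12 tip [ 0.5638 -0.0466  0.22  ] rpy [-180.   -25.1   -1.7] F [ 4.4 -0.4  4. ] 
 shift(turn last) [-0.86  0.03  2.15] shift(turn first) [-0.86  0.03  2.16] turn [-0.01 -0.02  0.  ]Exception ignored on flushing sys.stdout:
BrokenPipeError: [Errno 32] Broken pipe
Exception ignored on flushing sys.stdout:
BrokenPipeError: [Errno 32] Broken pipe
Exception ignored on flushing sys.stdout:
BrokenPipeError: [Errno 32] Broken pipe
```

```bash
cat > ck.py <<'E'
import sys
from plan import *
import io,contextlib
b=io.StringIO()
with contextlib.redirect_stdout(b): feel()
s=b.getvalue();print(s.split("finger ")[1].strip());M=float(s.split(" M ")[1].split()[0])
sys.exit(M>float(sys.argv[1]))
E
H="python3 -m handwheel"; C="python3 ck.py 0.68"; N=/dev/null
$H '[[-1,-0.08,0,0.1,0,0,0],[-1,-0.07,0,0.1,0,0,0],[-1,-0.06,0,0.1,0,0,0],[-1,0,0,0,0,0,0]]'>$N && $C &&
$H '[[-1,-0.014,0,0.038,0,0,0],[-1,-0.014,0,0.038,0,0,0]]'>$N && $C &&
$H '[[-1,-0.014,0,0.038,0,0,0],[-1,-0.014,0,0.038,0,0,0]]'>$N && $C &&
$H '[[-1,-0.012,0,0.038,0,0,0]]'>$N && $C &&
$H '[[-1,-0.012,0,0.038,0,0,0]]'>$N && $C &&
$H '[[-1,-0.012,0,0.038,0,0,0]]'>$N && $C &&
$H '[[-1,-0.012,0,0.038,0,0,0]]'>$N && $C &&
$H '[[-1,-0.012,0,0.038,0,0,0]]'>$N && $C &&
$H '[[-1,-0.01,0,0.038,0,0,0]]'>$N && $C &&
$H '[[-1,-0.01,0,0.038,0,0,0]]'>$N && $C &&
$H '[[-1,-0.01,0,0.038,0,0,0]]'>$N && $C &&
$H '[[-1,-0.01,0,0.038,0,0,0]]'>$N && $C
```

```text
r 80.7 mm ang -10.2 y off 0.3 M 0.41 N m F [3.4 0.8 4.6]
r 80.2 mm ang -8.9 y off 0.3 M 0.48 N m F [2.4 2.2 5.6]
r 79.9 mm ang -7.5 y off 0.3 M 0.41 N m F [1.4 1.4 5.1]
r 79.7 mm ang -6.7 y off 0.3 M 0.42 N m F [1.3 1.2 5.2]
r 79.5 mm ang -6.0 y off 0.3 M 0.48 N m F [1.1 2.1 6. ]
r 79.3 mm ang -5.3 y off 0.3 M 0.42 N m F [0.5 1.1 5.3]
r 79.1 mm ang -4.5 y off 0.3 M 0.40 N m F [1.1 2.7 5. ]
r 78.9 mm ang -3.8 y off 0.3 M 0.48 N m F [1.1 3.  6. ]
r 78.7 mm ang -3.1 y off 0.3 M 0.40 N m F [0.7 2.6 5.1]
r 78.6 mm ang -2.4 y off 0.2 M 0.39 N m F [0.3 2.1 5. ]
r 78.4 mm ang -1.6 y off 0.2 M 0.41 N m F [-0.8  3.   5.3]
r 78.2 mm ang -0.9 y off 0.2 M 0.44 N m F [-0.6  3.4  5.6]
```

```bash
H="python3 -m handwheel"; C="python3 ck.py 0.68"; N=/dev/null
$H '[[-1,-0.018,0,0.036,0,0,0]]'>$N && $C &&
$H '[[-1,-0.018,0,0.036,0,0,0]]'>$N && $C &&
$H '[[-1,-0.017,0,0.036,0,0,0]]'>$N && $C &&
$H '[[-1,-0.017,0,0.036,0,0,0]]'>$N && $C &&
$H '[[-1,-0.017,0,0.036,0,0,0]]'>$N && $C &&
$H '[[-1,-0.017,0,0.036,0,0,0]]'>$N && $C &&
$H '[[-1,-0.016,0,0.037,0,0,0]]'>$N && $C &&
$H '[[-1,-0.016,0,0.037,0,0,0]]'>$N && $C &&
$H '[[-1,-0.015,0,0.037,0,0,0]]'>$N && $C &&
$H '[[-1,-0.015,0,0.037,0,0,0]]'>$N && $C &&
$H '[[-1,-0.015,0,0.037,0,0,0]]'>$N && $C &&
$H '[[-1,-0.014,0,0.037,0,0,0]]'>$N && $C &&
$H '[[-1,-0.014,0,0.037,0,0,0]]'>$N && $C &&
$H '[[-1,-0.014,0,0.037,0,0,0]]'>$N && $C &&
$H '[[-1,-0.013,0,0.037,0,0,0]]'>$N && $C &&
$H '[[-1,-0.013,0,0.037,0,0,0]]'>$N && $C &&
$H '[[-1,-0.013,0,0.037,0,0,0]]'>$N && $C &&
$H '[[-1,-0.012,0,0.038,0,0,0]]'>$N && $C
```

```text
r 78.1 mm ang -0.2 y off 0.3 M 0.41 N m F [1.4 2.2 5.3]
r 78.0 mm ang 0.4 y off 0.3 M 0.58 N m F [-0.1  1.2  7.4]
r 77.9 mm ang 0.9 y off 0.3 M 0.66 N m F [-0.4  2.4  8.5]
r 77.7 mm ang 1.5 y off 0.4 M 0.69 N m F [-1.   1.5  8.8]
```

The load is climbing, so the cap has bottomed. I'm continuing gently towards about 1.15 N m.

```bash
H="python3 -m handwheel"; C="python3 ck.py 1.07"; N=/dev/null
$H '[[-1,-0.017,0,0.036,0,0,0]]'>$N && $C &&
$H '[[-1,-0.017,0,0.036,0,0,0]]'>$N && $C &&
$H '[[-1,-0.017,0,0.036,0,0,0]]'>$N && $C &&
$H '[[-1,-0.016,0,0.037,0,0,0]]'>$N && $C &&
$H '[[-1,-0.016,0,0.037,0,0,0]]'>$N && $C &&
$H '[[-1,-0.015,0,0.037,0,0,0]]'>$N && $C &&
$H '[[-1,-0.015,0,0.037,0,0,0]]'>$N && $C &&
$H '[[-1,-0.015,0,0.037,0,0,0]]'>$N && $C
```

```text
r 77.6 mm ang 2.0 y off 0.4 M 0.81 N m F [-2.2  2.2 10.4]
r 77.5 mm ang 2.5 y off 0.4 M 0.93 N m F [-2.8  0.9 11.9]
r 77.4 mm ang 3.1 y off 0.4 M 1.05 N m F [-1.4  1.1 13.5]
r 77.3 mm ang 3.7 y off 0.5 M 1.13 N m F [-2.3  0.8 14.6]
```

```bash
python3 -m handwheel '[[-1,-0.004,0,0.009,0,0,0],[-1,0,0,0,0,0,0],[-1,0,0,0,0,0,0],[-1,0,0,0,0,0,0]]' >/dev/null; python3 -c "
from plan import *
feel()
T(-76,.085,.05,25,.09,-1);T(-76,.085,.05,25,0,-1)"
```

```text
clk 18.75 finger r 77.2 mm ang 3.8 y off 0.4 M 1.09 N m F [-3.3  1.3 14. ]
clk 18.75 tip [ 0.5635 -0.047   0.1909] rpy [-180.   -25.1   -1.7] F [-3.3  1.3 14. ] 
 shift(turn last) [ 1.6   0.01 -6.2 ] shift(turn first) [ 1.58  0.02 -6.2 ] turn [-0.   -0.02 -0.  ]
clk 18.75 tip [ 0.5635 -0.047   0.1909] rpy [-180.   -25.1   -1.7] F [-3.3  1.3 14. ] 
 shift(turn last) [ 1.59  0.02 -2.6 ] shift(turn first) [ 1.58  0.02 -2.6 ] turn [-0.   -0.02 -0.  ]
```

```bash
python3 -m handwheel '[[-1,-0.014,0,0.034,0,0,0],[-1,0,0,0,0,0,0],[-1,0,0,0,0,0,0],[-1,0,0,0,0,0,0]]' >/dev/null; python3 ck.py 9
python3 -m handwheel '[[-1,0.05,0,-0.4,0,0,0],[-1,0,0,-0.8,0,0,0],[-1,0,0,-0.8,0,0,0],[-1,0,0,-0.6,0,0,0],[-1,0,0,0,0,0,0]]' >/dev/null;  python3 -c "
from plan import *
feel()
import cv2;cv2.imwrite('pics/s3.png',cv2.resize(snapshot('scene')['color'][90:240,205:365,::-1],(640,600),interpolation=cv2.INTER_CUBIC))
for a in(-76,-85,-95,-105,-115,-125,-135,-145,-150):T(a,.078,.0165,25,0,-1)" | grep -v clk\ .*tip
```

```text
r 77.1 mm ang 4.3 y off 0.5 M 1.19 N m F [-3.2  0.4 15.2]
clk 19.88 finger r 117.2 mm ang -26.0 y off -0.1 M -0.14 N m F [-0.7  0.2 -1. ]
 shift(turn last) [ 2.89 -0.    0.43] shift(turn first) [2.89 0.   0.43] turn [ 0.01  0.02 -0.01]
 shift(turn last) [ 3.39 -0.    0.46] shift(turn first) [3.39 0.   0.46] turn [ 0.01  0.02 -0.01]
 shift(turn last) [ 3.93 -0.    0.58] shift(turn first) [3.93 0.   0.59] turn [ 0.01  0.02 -0.01]
 shift(turn last) [ 4.44 -0.    0.8 ] shift(turn first) [4.44 0.   0.8 ] turn [ 0.01  0.02 -0.01]
 shift(turn last) [ 4.91 -0.    1.1 ] shift(turn first) [4.91 0.   1.11] turn [ 0.01  0.02 -0.01]
 shift(turn last) [ 5.32 -0.    1.48] shift(turn first) [5.31 0.   1.49] turn [ 0.01  0.02 -0.01]
 shift(turn last) [ 5.65 -0.    1.92] shift(turn first) [5.65 0.   1.93] turn [ 0.01  0.02 -0.01]
 shift(turn last) [ 5.9  -0.01  2.42] shift(turn first) [5.9  0.   2.43] turn [ 0.01  0.02 -0.01]
 shift(turn last) [ 6.   -0.01  2.68] shift(turn first) [5.99 0.   2.69] turn [ 0.01  0.02 -0.01]
```

View pics/s3.png

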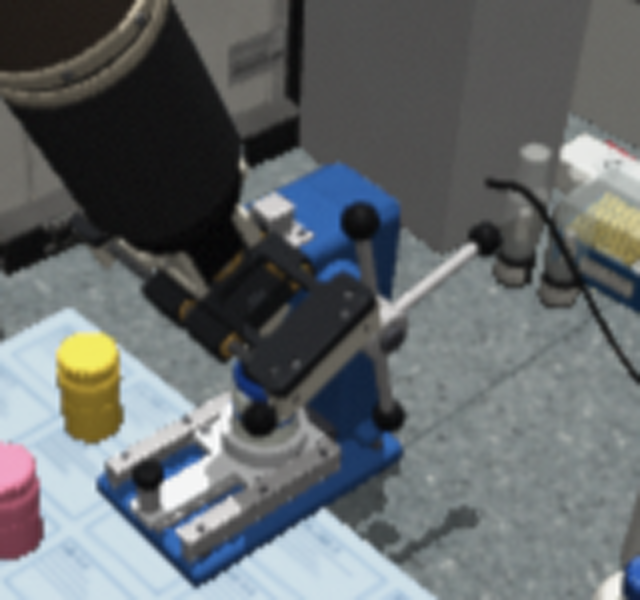

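The load held at about 113 N and the gripper is clear of the press. The scene view shows the knob and carriage home, with the fingers in front of the top spoke at (360,220). I'm winding back by pushing that spoke rearward.

```bash
python3 -m handwheel '[[-1,0.73,0,0.1,0,0,0],[-1,0.72,0,0.11,0,0,0],[-1,0.72,0,0.11,0,0,0],[-1,0.72,0,0.11,0,0,0],[-1,0.25,0,0.02,0,0,0]]'>/dev/null; python3 ck.py 9
python3 -m handwheel '[[-1,0.25,0,0.02,0,0,0],[-1,0.27,0,0.06,0,0,0],[-1,0.27,0,0.06,0,0,0],[-1,0.26,0,0.1,0,0,0],[-1,0.25,0,0.11,0,0,0]]'>/dev/null; python3 ck.py 9
python3 -m handwheel '[[-1,0.24,0,0.15,0,0,0],[-1,0.23,0,0.16,0,0,0],[-1,0.2,0,0.19,0,0,0],[-1,0.2,0,0.19,0,0,0],[-1,0.17,0,0.22,0,0,0]]'>/dev/null; python3 ck.py 9
python3 -m handwheel '[[-1,0.17,0,0.22,0,0,0],[-1,0.13,0,0.25,0,0,0],[-1,0.12,0,0.25,0,0,0],[-1,0.1,0,0.26,0,0,0],[-1,0,0,0,0,0,0]]'>/dev/null; python3 ck.py 9
python3 -c "
from plan import *
T(-160,.078,.0165,25,0,-1);T(-65,.085,.045,25,.08,-1);T(-65,.085,.045,25,0,-1)"
```

```text
r 77.6 mm ang -67.9 y off -0.3 M -0.47 N m F [-5.3  2.1 -2.9]
r 81.3 mm ang -93.9 y off 0.3 M -0.36 N m F [-4.5 -0.2 -1.3]
r 81.1 mm ang -118.6 y off 0.3 M -0.31 N m F [-4.3 -0.3  0.2]
r 81.7 mm ang -138.5 y off 0.5 M -0.00 N m F [-0.1  1.  -0. ]
clk 22.43 tip [ 0.7017 -0.0511  0.2501] rpy [-180.   -25.1   -1.7] F [-0.1  1.  -0. ] 
 shift(turn last) [0.04 0.02 0.54] shift(turn first) [0.04 0.02 0.54] turn [-0.   -0.01 -0.  ]
clk 22.43 tip [ 0.7017 -0.0511  0.2501] rpy [-180.   -25.1   -1.7] F [-0.1  1.  -0. ] 
 shift(turn last) [-4.92  0.02 -5.67] shift(turn first) [-4.93  0.02 -5.67] turn [-0.   -0.01 -0.  ]
clk 22.43 tip [ 0.7017 -0.0511  0.2501] rpy [-180.   -25.1   -1.7] F [-0.1  1.  -0. ] 
 shift(turn last) [-4.92  0.02 -2.47] shift(turn first) [-4.93  0.02 -2.47] turn [-0.   -0.01 -0.  ]
```

```bash
python3 -m handwheel '[[-1,0,0,-0.95,0,0,0],[-1,0,0,-0.95,0,0,0],[-1,0,0,-0.95,0,0,0],[-1,0,0,-0.95,0,0,0],[-1,0,0,-0.95,0,0,0]]'>/dev/null
python3 -m handwheel '[[-1,0,0,-0.95,0,0,0],[-1,-0.98,0,0,0,0,0],[-1,-0.98,0,0,0,0,0],[-1,-0.98,0,0,0,0,0],[-1,-0.98,0,0,0,0,0]]'>/dev/null; python3 ck.py 9
python3 -m handwheel '[[-1,-1,0,0,0,0,0],[-1,0,0,0.8,0,0,0],[-1,0,0,0.8,0,0,0],[-1,0,0,0.8,0,0,0],[-1,0,0,0.8,0,0,0]]'>/dev/null; python3 ck.py 9
python3 -c "
from plan import *
for a in (-60,-70,-80,-90,-100,-110):T(a,.08,.0165,25,0,-1)"| grep -v clk\ .*tip
```

```text
r 168.0 mm ang -58.0 y off 0.6 M 0.05 N m F [ 0.2 -0.4  0.2]
r 96.9 mm ang -37.8 y off 0.7 M 0.07 N m F [0.5 0.5 0.6]
 shift(turn last) [0.85 0.02 0.32] shift(turn first) [0.86 0.02 0.32] turn [-0.01 -0.03 -0.  ]
 shift(turn last) [1.41 0.02 0.21] shift(turn first) [1.41 0.02 0.2 ] turn [-0.01 -0.03 -0.  ]
 shift(turn last) [1.98 0.02 0.19] shift(turn first) [1.98 0.02 0.19] turn [-0.01 -0.03 -0.  ]
 shift(turn last) [2.55 0.02 0.28] shift(turn first) [2.55 0.02 0.27] turn [-0.01 -0.03 -0.  ]
 shift(turn last) [3.09 0.02 0.46] shift(turn first) [3.09 0.02 0.45] turn [-0.01 -0.03 -0.  ]
 shift(turn last) [3.59 0.02 0.73] shift(turn first) [3.59 0.02 0.72] turn [-0.01 -0.03 -0.  ]
```

```bash
python3 -m handwheel '[[-1,0.42,0,0.15,0,0,0],[-1,0.42,0,0.15,0,0,0],[-1,0.29,0,-0.04,0,0,0],[-1,0.28,0,-0.04,0,0,0],[-1,0.28,0,-0.01,0,0,0]]'>/dev/null; python3 ck.py 9
python3 -m handwheel '[[-1,0.28,0,0,0,0,0],[-1,0.28,0,0.04,0,0,0],[-1,0.28,0,0.04,0,0,0],[-1,0.27,0,0.09,0,0,0],[-1,0.27,0,0.09,0,0,0]]'>/dev/null; python3 ck.py 9
python3 -m handwheel '[[-1,0.25,0,0.12,0,0,0],[-1,-0.4,0,0,0,0,0],[-1,-0.2,0,-0.8,0,0,0],[-1,0,0,-0.95,0,0,0],[-1,0,0,-0.95,0,0,0]]'>/dev/null; python3 ck.py 9
python3 -m handwheel '[[-1,-0.5,0,-0.95,0,0,0],[-1,-0.9,0,-0.95,0,0,0],[-1,-0.9,0,-0.95,0,0,0],[-1,-0.9,0,-0.5,0,0,0],[-1,0,0,0,0,0,0]]'>/dev/null
python3 -c "
from plan import *
import cv2;feel()
a=snapshot('scene')['color'][90:240,205:365,::-1];b=snapshot('top')['color'][80:230,215:375,::-1]
cv2.imwrite('pics/f4.png',np.hstack([cv2.resize(i,(400,375),interpolation=cv2.INTER_CUBIC) for i in(a,b)]))"
```

```text
r 81.2 mm ang -62.9 y off 0.3 M -0.24 N m F [-1.8  0.5 -3. ]
r 80.9 mm ang -88.1 y off 0.2 M -0.38 N m F [-4.6 -0.5 -2.7]
r 142.6 mm ang -74.5 y off 0.6 M 0.01 N m F [0.1 0.  0.1]
clk 26.80 finger r 232.1 mm ang -50.8 y off 0.5 M 0.17 N m F [ 0.7 -0.1  0.4]
```

View pics/f4.png

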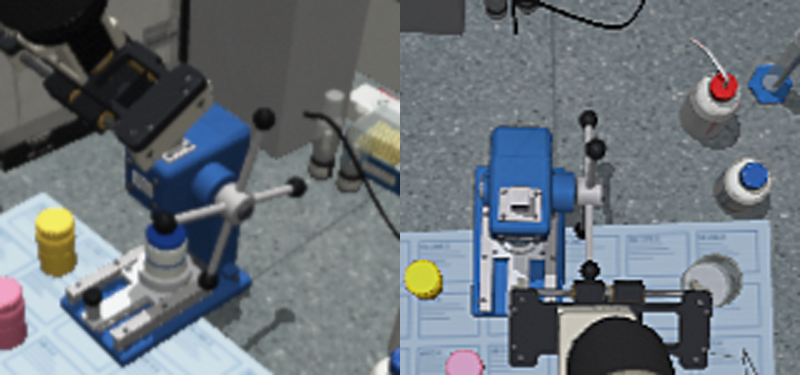

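```bash
python3 -m handwheel '[[-1,-0.5,0,-0.95,0,0,0],[-1,-0.5,0,-0.95,0,0,0],[-1,-0.5,0,-0.95,0,0,0],[-1,-0.5,0,-0.95,0,0,0],[-1,0,0,0,0,0,0]]'>/dev/null
python3 -c "
from plan import *
import cv2
s=np.array([[310.6,137.2],[323.8,164.8],[287.8,202.8],[270.2,179.2]])
for th in range(60,150,5):
  X=proj(S,W(P0,[ball(np.radians(th),k) for k in range(4)]));print(th,np.sum([np.min(np.hypot(*(X-p).T)) for p in s]).round(1),end='; ')
print(get_obs()['force'])
cv2.imwrite('pics/f5.png',cv2.resize(snapshot('scene')['color'][100:220,215:365,::-1],(750,600),interpolation=cv2.INTER_CUBIC))"
```

```text
60 27.3; 65 16.9; 70 6.7; 75 5.6; 80 15.8; 85 26.5; 90 37.2; 95 47.8; 100 58.3; 105 68.7; 110 71.8; 115 72.6; 120 73.1; 125 73.0; 130 67.9; 135 58.0; 140 47.9; 145 37.7; [0.67546716 0.24348761 0.27357794]
```

View pics/f5.png

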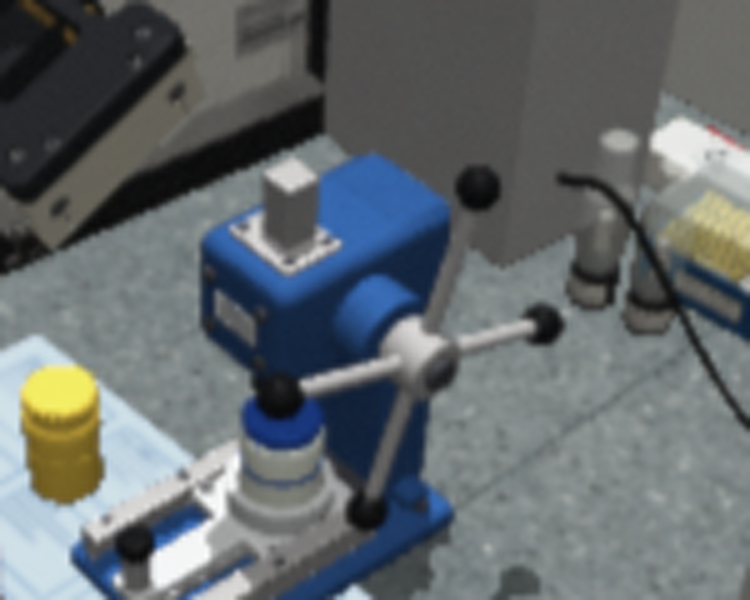

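The ram stands tall again with the handle at about 73° (roughly 13 mm down). The vessel is upright in its nest with the cap on, and nothing touches the press. I'll check the knob position at (241.8, 209) before handing in.

```bash
python3 -c "
from plan import *
print(proj(S,W(P0,[[-.112,0,.078],[-.116,0,.078]])).round(1))
print(close_job())"
```

```text
[[242.2 208.1]
 [241.1 208.8]]
the job is handed in; nothing more can be done
None
```

The job is handed in, and no verdict came back: the carriage is at its stop, the cap was pressed on at about 113 N (estimated from the wrist force), the ram is wound back to about 13 mm down, and the arm is clear of everything.

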